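# Lock a detector head into the screened test box and shut the lid

## Task

Put the detector head into the round socket inside the open metal test box: enter its two lugs through the two gaps in the socket's rim, push it down against the spring and turn it clockwise (seen from above) as far as it goes, so that it stays locked down when released. Then lower the box's lid until it is fully shut, without slamming it. Leave the bottle, the wire spool and the cup standing where they are.

Things in the scene. Friction and masses are not known exactly. Their poses are not given: they have to be found in the camera images.
- head: Detector head: upright aluminium cylinder, diameter 56 mm, 50 mm tall, with a black grip block on top, 50 mm (x) by 30 mm (y), from 50 to 76 mm above its foot. At the foot two steel lugs stick out along +x and -x, 76 mm tip to tip, 18 mm wide, 8 mm tall. A half turn makes no difference. About 0.3 kg. Origin: centre of the foot's underside; z up. Starts standing on the bench.
- box: Open-topped aluminium test box, fixed, 200 mm (x) by 170 mm (y), 92 mm high, walls and floor 5 mm thick. Origin: centre of its underside; z up; its lid is hinged along its +x rim.
- socket: Round bayonet socket on the box's floor, fixed, 20 mm towards -x from the box's centre, axes as the box. Origin: on its axis at the box's inner floor (5 mm above the bench). Outer diameter 94 mm, 18 mm high, bore 82 mm. A lip from 11 to 17 mm above the floor narrows the mouth to 61 mm, except at two gaps 24 mm wide on the +x and -x sides for the lugs (head's x along socket's x, either way).
- plunger: Sprung brass disc in the socket, diameter 40 mm, carries the foot; its top is 7 mm above the floor and gives 6 mm (5 to 8 N). Origin: socket's axis, 7 mm below its top. With the foot pressed to 0.5-2.5 mm above the floor the lugs pass under the lip: turn clockwise from above to the stop, about 62 degrees from the gaps. Let go there, the head stays, foot 3 mm above the floor, lugs against the lip.
- lid (a joint): Angle of the box's lid: 0 shut, 1.57 upright, 1.9 fully open. A grey plate 200 mm from hinge to free edge, 170 mm wide, 8 mm thick, with a tab 12 mm long and 60 mm wide at the middle of the free edge. Stiff hinge: it stays where it is left and takes about 0.45 N m to move. Starts open, leaning back a little beyond upright.
- lid_hinge (a point): Centre of the lid's hinge line, in its underside: 100 mm towards +x from the box's centre, 92.5 mm above the bench. The hinge line runs along the box's y; the point turns with the lid: -x points from the hinge to the free edge, z out of the lid's upper (outer) face, 8 mm away.
- lid_tab (a point): Middle of the tab at the lid's free edge, 206 mm from the hinge line, at half the lid's thickness; axes as lid_hinge.
- bottle: Bystander: a tall clear plastic bottle, diameter 66 mm, 200 mm high, standing on the bench. Origin: centre of its underside.
- spool: Bystander: a spool of copper wire with white flanges, diameter 76 mm, 75 mm high, standing on end. Origin: centre of its underside.
- cup: Bystander: a white plastic cup, rim diameter 74 mm, 85 mm high. Origin: centre of its underside.
Mind the look-alikes: they are no part of the job. What is shaped like the head but blue or yellow is not meant.

How it is judged:
By the outcome, as a careful person would: the job done as asked, in the order asked, and still so for the second after the job is handed in, with the robot touching nothing.
It also fails if it takes over 66 s, if anything falls off the work surface, if the arm or the gripper's body presses on something with over 40 N, if the wrist force passes 120 N, or if a joint passes its speed limit or range.

## Robot

A 7-joint arm with a two-finger parallel gripper is mounted at the origin on the work surface. World frame = base frame: x ahead of the robot, y to its left, z up, the work surface at z = 0. Lengths are in m, angles in rad, forces in N, time in s.
With the tool pointing down it reaches from about 0.425 to 0.875 m from the base axis. Payload 8.4 kg.
Tool frame: the origin (TCP) lies between the finger pads; the fingertips stand 22 mm ahead of it and the grasp point (between the pads) lies 3 mm ahead of it; z points along the fingers, y is the line along which they close (so a half turn about z gives the same grasp; the last joint's range is limited). The gripper opens to 87 mm and grips with 3 to 60 N. Pads are 19 mm wide; open, the fingers measure 117 mm over their backs; the gripper's body (75 mm by 190 mm) begins 51 mm behind the grasp point.
Start: joints at [-1.416, 0.333, 0.04, 1.465, -0.013, 1.343, -0.059], TCP at [0.163, 0.629, 0.245] pointing down, gripper open.
Joint ranges: [-2.58, 2.58], [-0.38, 2.09], [-1.3, 1.39], [0.25, 2.4], [-1.5, 4.64], [0.08, 2.09], [-2.65, 2.65]. Speed limits (rad/s): [2.22, 2.22, 2.79, 2.79, 3.14, 3.14, 3.14].

## Interface

Orientations are given as a 3x3 rotation matrix whose columns are the frame's x, y, z axes.
In Python, from bench import bot, jaws, solver, imaging gives the robot as it stands. Calls block until the motion is done:
- bot.move_ptp(position, orientation): joint-space move of the TCP to a pose.
- bot.movel(position, attitude=None, vel=0.15, contact_N=None): straight line of the TCP; attitude=None keeps the orientation; vel is the mean speed in m/s. With contact_N (N) it stops when the force on the tool has changed by that much, and returns True; else False.
- bot.move_j(angles): joint-space move.
- jaws.release() and jaws.gripper_close(grip_force=None): open the fingers fully, or close them until they stop; grip_force is the grip in N (None keeps the last).
- bot.dwell(seconds).
- solver.inverse_kinematics(position, orientation): joint angles nearest the present ones, or None.
- bot.read_state(): the state.
- imaging.get_image(name): name is "side" or "top" or "wrist"; returns a dict with "frame" (420x560x3 uint8, blue, green, red), "vertical_fov" (degrees; the focal length in pixels is half the picture's height over the tangent of half this angle, whatever the lens; pixels are square), "cx", "cy" (the principal point, pixels), "R" (3x3) and "t" (3): a world point X has camera coordinates R X + t. Camera axes: x right, y down, z forward; pixel columns grow to the right and rows downward; lengths in m; the calibration is good to about 2 mm. A picture is of the moment at which its call begins. There is no depth.
A pose or a line that the arm cannot do raises bot.MotionError and nothing moves.
- bot.finish_job(): hands the job in; it is judged then, once.
The state is a dict: "t": time; "qpos": joint angles; "dq": joint speeds; "effort": joint torques, N m; "position": TCP position; "tcp_rot": TCP orientation; "wrist_force": force on the tool from outside, world axes, zero at the start; "moment": the same for the moment, N m; "opening": opening from 0.0 (shut) to 1.0 (fully open); "finger_force": force on a finger pad.
Only numpy, scipy, OpenCV 4.12 (cv2) and the standard library are available. Lean on these libraries where they do the work, as an engineer would, in place of code of your own. Each camera call takes 0.05 s, during which the arm holds its last target. There are 200 camera calls.

## Working session

There is one attempt and no reset: what is moved stays moved. The work goes in short steps, each a Python script; the robot and the scene stay as the last script left them, time stands still between calls to the robot, and variables do not carry over. Pictures are saved under pics/ and viewed, at most 10 in all, crops included, and the job is handed in when it is done.

```bash
mkdir -p pics; python3 - <<'E'
from bench import bot,imaging
import cv2,numpy as np
for n in("top","side"):
    d=imaging.get_image(n);cv2.imwrite(f"pics/{n}0.png",d["frame"])
    print(n,d["vertical_fov"],d["cx"],d["cy"],np.round(d["R"],4).tolist(),np.round(d["t"],4).tolist(),[k for k in d])
s=bot.read_state();print(s["t"],s["position"],np.round(s["tcp_rot"],3).tolist())
E
```

```text
top 48.50206453692857 272.56186677902156 209.68983048720978 [[0.0173, -0.9995, 0.0257], [-0.9852, -0.0215, -0.1702], [0.1707, -0.0224, -0.9851]] [-0.114, 0.5078, 0.9643] ['frame', 'vertical_fov', 'cx', 'cy', 'R', 't']
side 50.12772583309052 276.9433160740909 209.67206860852139 [[-0.9633, -0.2681, 0.0139], [-0.1669, 0.5576, -0.8132], [0.2103, -0.7857, -0.5818]] [0.4649, 0.2167, 0.7959] ['frame', 'vertical_fov', 'cx', 'cy', 'R', 't']
0.1 [0.16311785 0.62881474 0.24379056] [[-0.968, 0.251, -0.0], [0.251, 0.968, -0.001], [-0.0, -0.001, -1.0]]
```

View pics/top0.png

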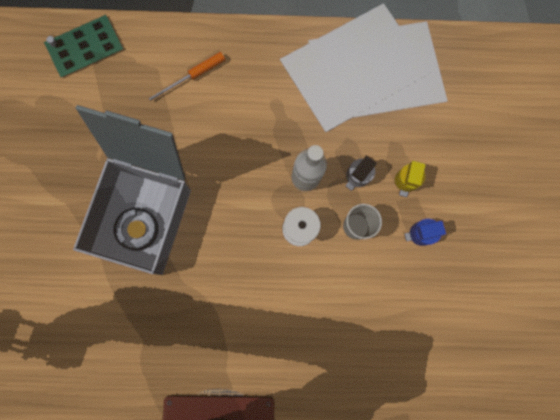

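View pics/side0.png

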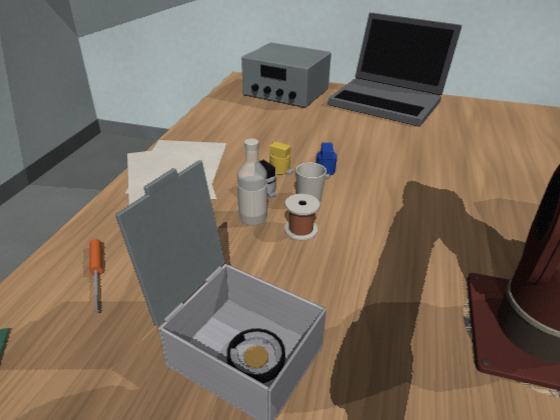

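The top view shows the box at about (133,215) with its lid towards the top of the picture. The aluminium head with its black grip is near (362,172), between the bottle (308,170), cup (363,222), spool (301,227) and the yellow look-alike (410,177). Next I'll enlarge these areas.

```bash
python3 - <<'E'
import cv2,numpy as np
a=cv2.imread("pics/top0.png")
def crop(x,y,w,h,s):
    c=cv2.resize(a[y:y+h,x:x+w],None,fx=s,fy=s,interpolation=cv2.INTER_CUBIC)
    for i in range(0,w,10):cv2.line(c,(i*s,0),(i*s,6 if i%50 else 14),(0,255,255),1)
    for i in range(0,h,10):cv2.line(c,(0,i*s),(6 if i%50 else 14,i*s),(0,255,255),1)
    return c
cv2.imwrite("pics/c.png",np.hstack([crop(70,100,130,180,3),crop(330,140,120,90*2,3)]) if 0 else np.hstack([crop(70,100,130,180,3),cv2.copyMakeBorder(crop(280,140,130,110,3),0,210,0,0,0)]))
E
```

```text
(no output)
```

View pics/c.png

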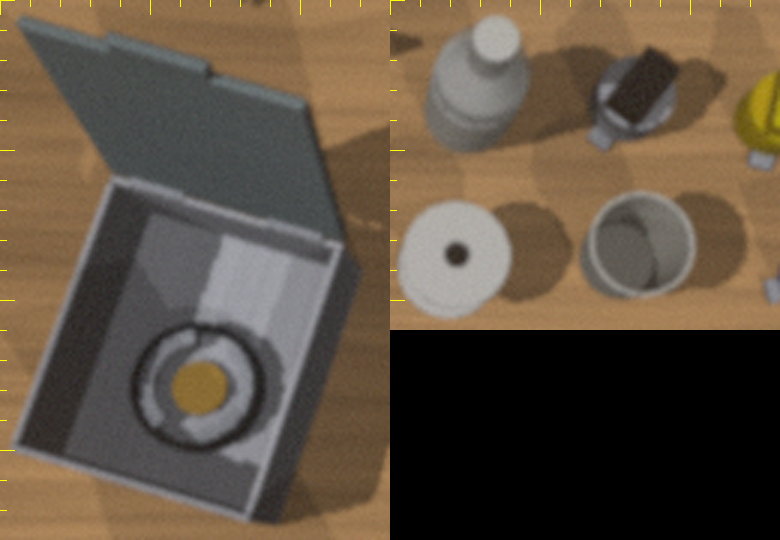

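```bash
cat > h.py <<'E'
from bench import bot,jaws,solver,imaging
import cv2,numpy as np
def ray(d,uv,z):
    f=210/np.tan(np.radians(d["vertical_fov"])/2)
    R=np.array(d["R"]);t=np.array(d["t"]);c=-R.T@t
    r=R.T@np.array([(uv[0]-d["cx"])/f,(uv[1]-d["cy"])/f,1])
    return c+r*(z-c[2])/r[2]
def proj(d,X):
    f=210/np.tan(np.radians(d["vertical_fov"])/2)
    p=np.array(d["R"])@np.array(X)+np.array(d["t"])
    return np.array([d["cx"]+f*p[0]/p[2],d["cy"]+f*p[1]/p[2]])
def down(a): # tool y axis at world angle a, z down
    y=np.array([np.cos(a),np.sin(a),0]);z=np.array([0,0,-1.]);return np.column_stack([np.cross(y,z),y,z])
E
python3 - <<'E'
from h import *
d=imaging.get_image("top")
P=[ray(d,p,.092) for p in [(107.3,160.3),(183.7,181.3),(152.7,272.7),(74.7,248.3)]]
P=np.array(P);print(P.round(4),[np.linalg.norm(P[i]-P[i-1]).round(4) for i in range(4)])
c=P.mean(0);v=(P[0]+P[1]-P[2]-P[3]);yaw=np.arctan2(v[1],v[0]);v2=P[0]+P[3]-P[1]-P[2];print("box",c,yaw,np.arctan2(-v2[0],v2[1]))
u=np.array([np.cos(yaw),np.sin(yaw),0]);print("socket",c-.02*u)
# socket ring check: outer circle centre at z=.023
print("ring",ray(d,(70+199/3,100+386/3),.023),"plunger",ray(d,(70+200/3,100+388/3),.012))
h=c+.1*u
for th in np.arange(1.55,1.92,.05):
    X=h+u*-.212*np.cos(th);X[2]=.0925+.212*np.sin(th);print(th.round(2),proj(d,X).round(1))
o=lambda x,y:(280+(x-390)/3,140+y/3)
Q=np.array([ray(d,o(*p),.076) for p in [(651,46),(680,68),(636,126),(606,103)]]);print("grip",Q.round(4),Q.mean(0))
l=Q[0]+Q[1]-Q[2]-Q[3];print("yaw long",np.arctan2(l[1],l[0]),[np.linalg.norm(Q[i]-Q[i-1]).round(4) for i in range(4)])
print("cup",ray(d,o(643,243),.085),"bottle cap",ray(d,o(495,40),.2),"spool",ray(d,o(455,255),.075),"yellow lug tip",ray(d,o(762,160),.004))
E
```

```text
[[0.5986 0.2429 0.092 ]
 [0.5575 0.0824 0.092 ]
 [0.3685 0.1349 0.092 ]
 [0.4143 0.2938 0.092 ]] [np.float64(0.1912), np.float64(0.1657), np.float64(0.1961), np.float64(0.1653)]
box [0.48474875 0.18849858 0.092     ] -0.270010528454297 -0.2655937122611686
socket [0.46547339 0.19383341 0.092     ]
ring [0.46527929 0.19190763 0.023     ] plunger [0.4651964  0.19403782 0.012     ]
1.55 [113.5 138.6]
1.6 [115.7 132.6]
1.65 [118.  126.8]
1.7 [120.4 121.2]
1.75 [122.8 115.8]
1.8 [125.3 110.5]
1.85 [127.9 105.6]
1.9 [130.4 100.9]
grip [[ 0.6277 -0.3045  0.076 ]
 [ 0.6119 -0.3251  0.076 ]
 [ 0.5686 -0.2928  0.076 ]
 [ 0.5849 -0.2716  0.076 ]] [ 0.5982551  -0.29852686  0.076     ]
yaw long -0.6480411006107641 [np.float64(0.054), np.float64(0.026), np.float64(0.0541), np.float64(0.0267)]
cup [ 0.48329145 -0.29442726  0.085     ] bottle cap [ 0.59180794 -0.17805239  0.2       ] spool [ 0.47357429 -0.16477257  0.075     ] yellow lug tip [ 0.56150304 -0.404677    0.004     ]
```

```bash
python3 - <<'E'
from h import *
for k in(0,np.pi):
    for p,a in [((.598,-.2985,.40),-.648),((.598,-.2985,.067),-.648),((.4653,.1935,.3),-.268),((.4653,.1935,.08),-.268),((.4653,.1935,.08),-1.4)]:
        q=solver.inverse_kinematics(p,down(a+k));print(k,p,a,None if q is None else np.round(q,2))
s=bot.read_state()
p=np.array(s["position"]);bot.movel([p[0],p[1],.42])
for k in(0,np.pi):
    q=solver.inverse_kinematics((.598,-.2985,.40),down(-.648+k));print(np.round(q,2))
print(bot.read_state()["t"])
E
```

```text
0 (0.598, -0.2985, 0.4) -0.648 [ 0.02  0.38  0.56  1.15 -0.2   1.66 -0.12]
0 (0.598, -0.2985, 0.067) -0.648 [-0.22  0.67  0.88  1.63 -0.56  1.11  0.16]
0 (0.4653, 0.1935, 0.3) -0.268 [-1.05 -0.01  0.56  1.75  0.01  1.4  -0.75]
0 (0.4653, 0.1935, 0.08) -0.268 [-0.97  0.21  0.54  2.02 -0.13  0.94 -0.63]
0 (0.4653, 0.1935, 0.08) -1.4 [-1.04  0.22  0.62  2.03 -0.15  0.94 -1.74]
3.141592653589793 (0.598, -0.2985, 0.4) -0.648 [ 1.04  0.54 -1.1   1.09  0.49  1.76  2.6 ]
3.141592653589793 (0.598, -0.2985, 0.067) -0.648 [ 1.14  0.8  -1.1   1.56  0.73  1.25  2.41]
3.141592653589793 (0.4653, 0.1935, 0.3) -0.268 [-0.86 -0.    0.38  1.74  0.    1.4   2.39]
3.141592653589793 (0.4653, 0.1935, 0.08) -0.268 [-0.75  0.2   0.3   2.01 -0.07  0.94  2.46]
3.141592653589793 (0.4653, 0.1935, 0.08) -1.4 [-0.85  0.2   0.41  2.02 -0.1   0.94  1.35]
[-0.22  0.48  1.    1.17 -0.4   1.69  0.02]
[ 1.04  0.54 -1.1   1.09  0.49  1.76  2.6 ]
1.4667
```

```bash
python3 - <<'E'
from h import *
bot.move_j([0.46,.4,0,1.1,0,1.62,-.19])
bot.move_ptp([.598,-.2985,.36],down(-.648))
s=bot.read_state();print(s["t"],np.round(s["qpos"],2),s["position"],s["opening"])
d=imaging.get_image("wrist");np.save("w1.npy",d,allow_pickle=True)
cv2.imwrite("pics/w1.png",d["frame"]);print(d["R"],d["t"],proj(d,[.598,-.2985,.076]))
E
```

```text
5.5333 [ 0.41  0.35 -0.02  1.22  0.01  1.58 -0.26] [ 0.59845336 -0.29610779  0.3596765 ] 0.9996054625823714
[[ 0.79969565 -0.6004034  -0.00162234]
 [-0.57406537 -0.76540119  0.29087794]
 [-0.17588585 -0.2316825  -0.95675879]] [-0.65533579  0.04724132  0.53786529] [278.90832102 168.08493016]
```

View pics/w1.png

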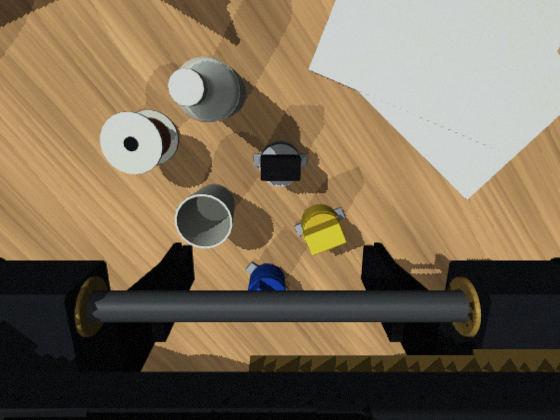

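The wrist view shows the black block's top face at about (261–300, 155–181), centre (280.5,168) and almost level in the picture. That agrees with the first estimate. I'll correct for the small offset and grasp.

```bash
python3 - <<'E'
from h import *
d=np.load("w1.npy",allow_pickle=True).item()
g=ray(d,(280.5,168),.076);a=ray(d,(262,168),.076)-ray(d,(299,168),.076);print(g,np.linalg.norm(a))
# yaw by dark-pixel min-area rect
c=d["frame"][135:200,245:320];m=(c.max(2)<45).astype(np.uint8)
n,l,st,ct=cv2.connectedComponentsWithStats(m);i=1+st[1:,4].argmax();pts=np.argwhere(l==i)[:,::-1].astype(np.float32)
r=cv2.minAreaRect(pts);b=cv2.boxPoints(r)+[245,135];print(r,st[i],b)
W=np.array([ray(d,p,.076) for p in b]);print(W.mean(0));e=[W[1]-W[0],W[2]-W[1]];print([(np.linalg.norm(x),np.arctan2(x[1],x[0])) for x in e])
E
```

```text
[ 0.59964081 -0.29959793  0.076     ] 0.04582882488476462
((35.5, 31.5), (27.0, 39.0), 90.0) [  16   18   40   28 1035] [[261. 153.]
 [300. 153.]
 [300. 180.]
 [261. 180.]]
[ 0.60064721 -0.29824625  0.076     ]
[(np.float64(0.04769782015912837), np.float64(-0.6437666587208091)), (np.float64(0.033782254346792454), np.float64(-2.195755594738792))]
```

```bash
python3 - <<'E'
from h import *
bot.move_ptp([.600,-.299,.25],down(-.646))
print(bot.movel([.600,-.299,.075],vel=.1,contact_N=6))
s=bot.read_state();print(s["t"],s["position"],s["tcp_rot"][:,1],s["wrist_force"])
jaws.gripper_close(grip_force=35)
s=bot.read_state();print(s["t"],s["position"],s["tcp_rot"][:,1],s["opening"],s["finger_force"],s["wrist_force"])
bot.movel([.600,-.299,.10],vel=.1)
s=bot.read_state();print(s["t"],s["position"],s["opening"],s["finger_force"],s["wrist_force"])
E
```

```text
False
8.0 [ 0.60033272 -0.29916691  0.07563379] [ 0.79847587 -0.60202606  0.00094644] [ 0.50777129  0.3864509  -0.73533076]
8.7167 [ 0.60002999 -0.29899934  0.07498517] [ 7.98499908e-01 -6.01994929e-01  3.40262835e-05] 0.5689334487694904 34.988289191387594 [ 0.20048726 -0.1410065   0.1286491 ]
9.1167 [ 0.60028279 -0.29913074  0.10056359] 0.5727668429502142 34.98892755713314 [-0.25022246 -0.15660047 -2.66885887]
```

```bash
python3 - <<'E'
from h import *
bot.movel([.600,-.299,.38],vel=.25)
bot.move_ptp([.4653,.1935,.38],down(-.268))
s=bot.read_state();print(s["t"],s["position"],s["opening"],np.round(s["qpos"],2),s["wrist_force"])
d=imaging.get_image("wrist");np.save("w2.npy",d,allow_pickle=True)
cv2.imwrite("pics/w2.png",d["frame"])
E
```

```text
12.2333 [0.46622691 0.19205364 0.37979836] 0.5736925442740558 [-0.05  0.02 -0.43  1.56  0.01  1.56 -0.75] [ 0.84888778 -0.75550438 -3.07621906]
```

View pics/w2.png

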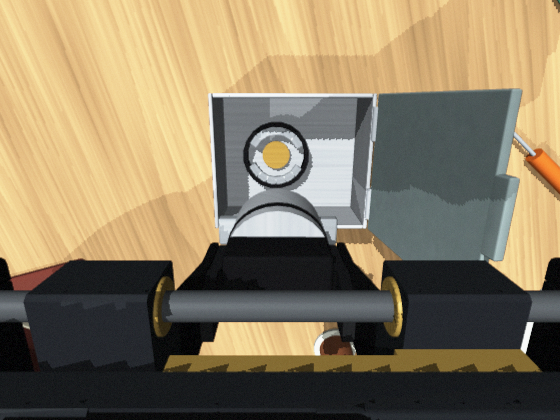

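The wrist view shows the socket ring centred near (276,154), the brass plunger at (276,155), and the far rim of the box running level from (211,94) to (376,94). I'll fit the ring and plunger with code and enlarge the socket to check the gaps.

```bash
python3 - <<'E'
from h import *
d=np.load("w2.npy",allow_pickle=True).item();f=d["frame"]
hsv=cv2.cvtColor(f,cv2.COLOR_BGR2HSV)[130:180,245:310]
m=((hsv[...,1]>120)&(hsv[...,2]>90)).astype(np.uint8);pts=np.argwhere(m)[:,::-1]+[245,130];pc=pts.mean(0)
print("plunger",pc,len(pts),ray(d,pc,.012))
g=f[115:195,235:320].max(2);m=(g<40).astype(np.uint8);n,l,st,c=cv2.connectedComponentsWithStats(m);i=1+st[1:,4].argmax()
cs,_=cv2.findContours((l==i).astype(np.uint8),cv2.RETR_EXTERNAL,cv2.CHAIN_APPROX_NONE);e=cv2.fitEllipse(max(cs,key=len));ec=np.array(e[0])+[235,115]
print("ring",ec,e,ray(d,ec,.023))
A,B=ray(d,(213,94.5),.092),ray(d,(374,95),.092);print("yaw",np.arctan2(*(B-A)[1::-1]),np.linalg.norm(B-A))
for X,z in(((.4653,.1935),.023),((.4653,.1935),.012)):print(proj(d,[*X,z]))
c=cv2.resize(f[85:235,200:390],None,fx=4,fy=4,interpolation=cv2.INTER_CUBIC);cv2.imwrite("pics/w2c.png",c)
E
```

```text
plunger [275.5311943  154.26381462] 561 [0.46332277 0.19527013 0.012     ]
ring [275.43839264 154.62685776] ((40.438392639160156, 39.62685775756836), (63.292823791503906, 64.07263946533203), 173.12986755371094) [0.46356254 0.19639598 0.023     ]
yaw -0.2732677319619829 0.1895356006436181
[277.14308852 156.24330829]
[277.15195938 155.06547928]
```

View pics/w2c.png

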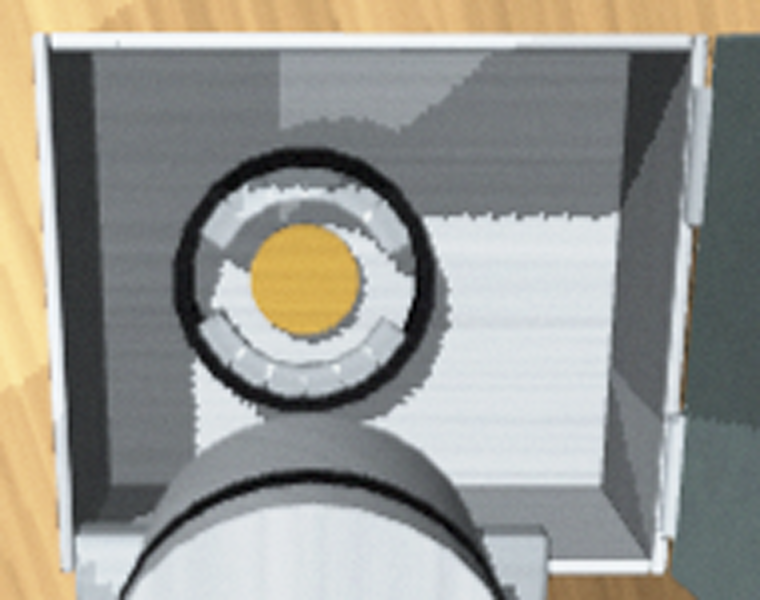

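```bash
python3 - <<'E'
from h import *
d=np.load("w2.npy",allow_pickle=True).item()
s=bot.read_state();p=np.array(s["position"]);R=np.array(s["tcp_rot"]);print(p,np.arctan2(R[1,1],R[0,1]))
cam=-np.array(d["R"]).T@d["t"];print("cam in tool",R.T@(cam-p))
for yy in(-.038,.038):
  for xx in(-.009,.009):
    for h in(0,.008):
      X=p+R@np.array([xx,yy,.075-h]);u=proj(d,X);print(yy,xx,h,u.round(1),((u-[200,85])*4).round(0))
E
```

```text
[0.46619507 0.1921889  0.37983003] -0.2706584012835383
cam in tool [ 0.07932614 -0.0006751  -0.14006554]
-0.038 -0.009 0 [221.6 237.5] [ 86. 610.]
-0.038 -0.009 0.008 [219.6 242.2] [ 79. 629.]
-0.038 0.009 0 [220.3 211.9] [ 81. 508.]
-0.038 0.009 0.008 [218.3 215.8] [ 73. 523.]
0.038 -0.009 0 [335.3 237.6] [541. 610.]
0.038 -0.009 0.008 [337.3 242.3] [549. 629.]
0.038 0.009 0 [336.7 212. ] [547. 508.]
0.038 0.009 0.008 [338.7 215.9] [555. 524.]
```

The lug tips in this crop lie at x≈77 and x≈548, within 1 px of prediction, so the head is centred along the jaws. The lug's near edge sits about 4 px below prediction, which suggests an offset of roughly 2 mm across the jaws. I'll go down to just above the socket and look again.

```bash
python3 - <<'E'
from h import *
bot.movel([.4655,.1955,.125],down(-.270),vel=.2,contact_N=8)
bot.dwell(.2)
s=bot.read_state();p=np.array(s["position"]);print(s["t"],p,s["wrist_force"])
ims=[]
for n in("side","wrist","top"):
    d=imaging.get_image(n);np.save(f"n3{n}.npy",d,allow_pickle=True)
    u=proj(d,[p[0],p[1],.05]);print(n,u,proj(d,[p[0],p[1],.023]))
    if n=="top":continue
    f=d["frame"];x=int(np.clip(u[0]-65,0,430));y=int(np.clip(u[1]-65,0,290));print(n,x,y)
    ims.append(cv2.resize(f[y:y+130,x:x+130],None,fx=3,fy=3,interpolation=cv2.INTER_CUBIC))
cv2.imwrite("pics/n3.png",np.hstack(ims))
E
```

```text
13.9083 [0.46588811 0.19568297 0.12570328] [ 0.3539082   0.5385561  -2.86075076]
side [254.42218613 340.68509717] [254.67779695 351.41976638]
side 189 275
wrist [278.56350673 224.6538565 ] [278.42548316 211.99499982]
wrist 213 159
top [131.23229363 226.69215964] [134.6106433  228.35417528]
```

View pics/n3.png

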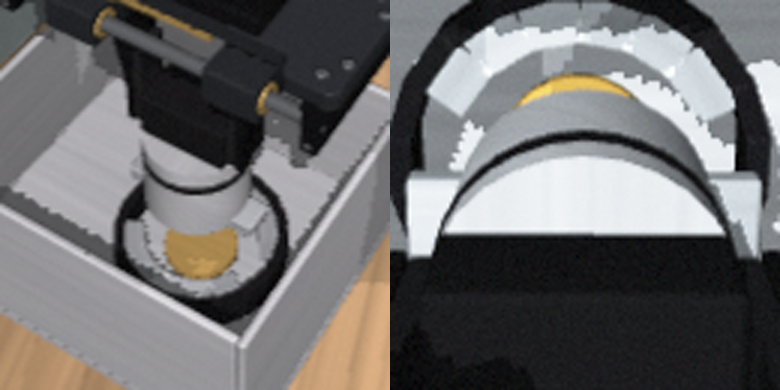

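```bash
python3 - <<'E'
from h import *
from scipy.optimize import minimize
s=bot.read_state();p=np.array(s["position"]);R=np.array(s["tcp_rot"])
d=np.load("n3wrist.npy",allow_pickle=True).item()
for x,y,h in((.028,0,0),(.009,.038,0),(.009,.038,.008),(.009,-.038,0),(.009,-.038,.008)):
    print(x,y,h,proj(d,p+R@np.array([x,y,.075-h])).round(1))
g=cv2.GaussianBlur(d["frame"].max(2).astype(np.float32),(0,0),1)
def score(c,r,dr=.0015):
    a=np.linspace(0,2*np.pi,240);S=[]
    for k,sg in((r-dr,-1),(r+dr,1)):
        for t in a:
            X=np.array([c[0]+k*np.cos(t),c[1]+k*np.sin(t),.023])
            q=R.T@(X-p)
            if q[0]<.018: continue
            u=proj(d,X);
            S.append(sg*cv2.getRectSubPix(g,(1,1),(float(u[0]),float(u[1])))[0,0])
    return sum(S)/len(S)
best=[]
for dx in np.arange(-.006,.0061,.001):
  for dy in np.arange(-.006,.0061,.001):
    c=p+R@np.array([dx,dy,0]);best.append((score(c,.047)-score(c,.041),dx,dy,c[0],c[1]))
best.sort();print(np.round(best[-6:],4))
print(score(p,.047),score(p,.041))
f=d["frame"];x0,y0=190,140;S=4
im=cv2.resize(f[y0:y0+120,x0:x0+180],None,fx=S,fy=S,interpolation=cv2.INTER_CUBIC)
dr=lambda X,col:cv2.circle(im,tuple(np.round((proj(d,X)-[x0,y0]+.5)*S).astype(int).tolist()),1,col,-1)
b=best[-1]
for t in np.linspace(0,2*np.pi,150):
    for r in(.047,.041): dr([b[3]+r*np.cos(t),b[4]+r*np.sin(t),.023],(0,0,255))
    dr(p+R@np.array([.028*np.cos(t),.028*np.sin(t),.075]),(0,255,0))
for q in((.009,.038),(.009,.029),(.009,-.029),(.009,-.038),(-.009,.038),(-.009,-.038)):
    for h in(0,.008): dr(p+R@np.array([*q,.075-h]),(255,0,255))
cv2.imwrite("pics/n3o.png",im)
E
```

```text
0.028 0 0 [278.4 183.8]
0.009 0.038 0 [336.4 212.2]
0.009 0.038 0.008 [338.5 216.1]
0.009 -0.038 0 [220.2 212.1]
0.009 -0.038 0.008 [218.2 216. ]
[[ 9.564700e+01  0.000000e+00 -3.000000e-03  4.628000e-01  1.963000e-01]
 [ 9.721470e+01  0.000000e+00 -1.000000e-03  4.647000e-01  1.958000e-01]
 [ 9.876510e+01 -1.000000e-03 -3.000000e-03  4.625000e-01  1.954000e-01]
 [ 9.970580e+01 -1.000000e-03 -1.000000e-03  4.644000e-01  1.948000e-01]
 [ 1.051192e+02  0.000000e+00 -2.000000e-03  4.637000e-01  1.961000e-01]
 [ 1.084803e+02 -1.000000e-03 -2.000000e-03  4.634000e-01  1.951000e-01]]
38.1422 -39.309086
```

View pics/n3o.png

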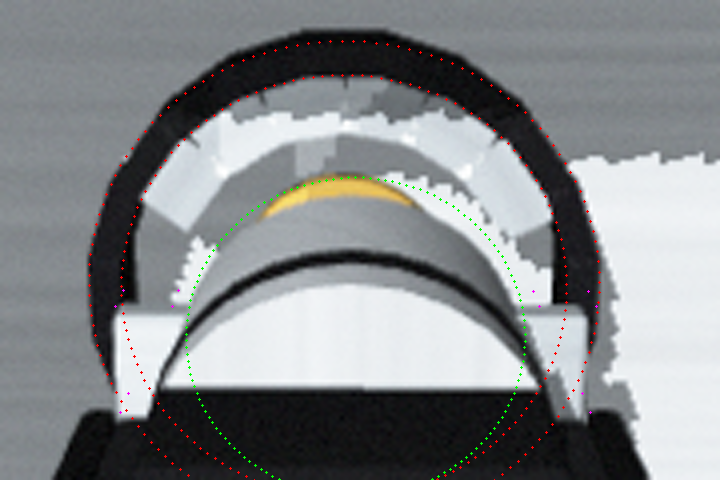

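```bash
python3 - <<'E'
from h import *
s=bot.read_state();p=np.array(s["position"]);R=np.array(s["tcp_rot"])
d=np.load("n3side.npy",allow_pickle=True).item();f=d["frame"]
x0,y0,S=205,280,6
im=cv2.resize(f[y0:y0+95,x0:x0+100],None,fx=S,fy=S,interpolation=cv2.INTER_CUBIC)
dr=lambda X,col:cv2.circle(im,tuple(np.round((proj(d,X)-[x0,y0]+.5)*S).astype(int).tolist()),1,col,-1)
c=p.copy()
for t in np.linspace(0,2*np.pi,150):
    e=np.array([np.cos(t),np.sin(t),0])
    dr(c*[1,1,0]+.047*e+[0,0,.023],(0,0,255)); dr(c*[1,1,0]+.02*e+[0,0,.012],(0,0,255))
    dr(p+.028*e-[0,0,.075],(0,255,0))
for q in((.009,.038),(.009,-.038),(-.009,.038),(-.009,-.038)):
    for h in(0,.008): dr(p+R@np.array([*q,.075-h]),(255,0,255))
cv2.imwrite("pics/n3s.png",im)
E
```

```text
(no output)
```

View pics/n3s.png

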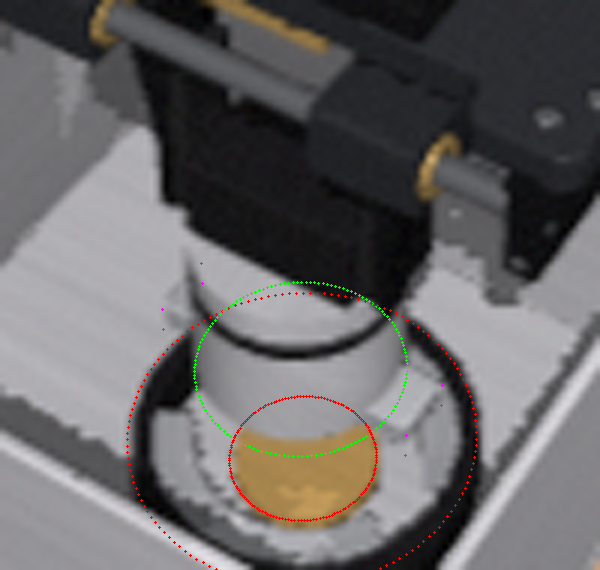

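In the wrist and side overlays the ring sits about 1 mm (tool x) and −2 mm (tool y) from the TCP. The head appears roughly 5–6 mm higher in the grip than assumed, which explains both foot shifts. I'll correct the position and descend with contact sensing.

```bash
python3 - <<'E'
from h import *
T=[.4651,.1972];O=down(-.271)
bot.movel([*T,.108],O,vel=.05,contact_N=6)
r=bot.movel([*T,.070],O,vel=.025,contact_N=3.5)
s=bot.read_state();print(r,s["t"],s["position"],s["wrist_force"],s["moment"],s["opening"])
E
```

```text
True 15.475 [0.4650459  0.19712273 0.08507546] [1.29873374 0.81512769 4.0862751 ] [-0.05920238 -0.26050838  0.05402479] 0.569432542121245
```

```bash
python3 - <<'E'
from h import *
T=[.4651,.1972];O=down(-.271)
for z in(.083,.081,.079,.077,.075):
    r=bot.movel([*T,z],O,vel=.02,contact_N=12)
    s=bot.read_state();print(r,s["t"],np.round(s["position"],4),np.round(s["wrist_force"],1),np.round(s["moment"],2))
    if s["wrist_force"][2]>13:break
imaging_=0
d=imaging.get_image("side");f=d["frame"];cv2.imwrite("pics/s4.png",cv2.resize(f[270:400,180:320],None,fx=4,fy=4,interpolation=cv2.INTER_CUBIC))
E
```

```text
False 15.725 [0.4652 0.1973 0.0831] [ 0.4 -0.7  3.1] [-0.17  0.17  0.01]
False 15.975 [0.4652 0.1973 0.0812] [-0.5  0.7  4.7] [-0.19  0.21  0.04]
False 16.225 [0.4656 0.1976 0.0806] [-4.8 -1.6 21.9] [-0.6   1.49 -0.02]
```

View pics/s4.png

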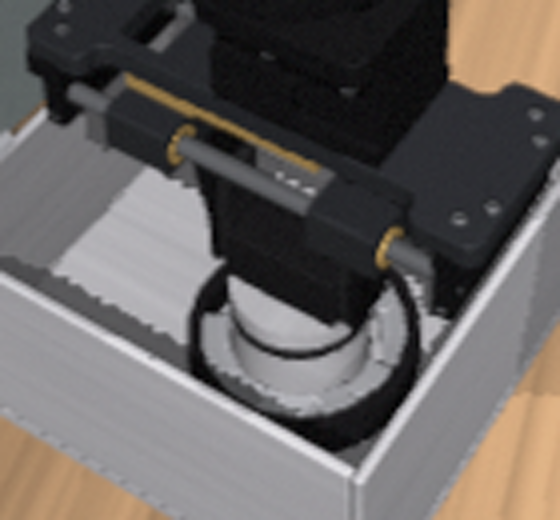

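The side view shows the foot down inside the ring. The force pattern agrees: about 4 N of spring over 6 mm, then a hard stop at TCP z=0.0806. I'll back off slightly and turn clockwise.

```bash
python3 - <<'E'
from h import *
T=[.4651,.1972]
bot.movel([*T,.0813],down(-.271),vel=.02)
s=bot.read_state();print(s["t"],np.round(s["position"],4),np.round(s["wrist_force"],1),np.round(s["moment"],2))
for a in(6,14,24,36,48,56,60,62,64):
    bot.move_ptp([*T,.0813],down(-.271-np.radians(a)))
    s=bot.read_state();R=s["tcp_rot"];print(a,s["t"],np.round(s["position"],4),np.degrees(np.arctan2(R[1,1],R[0,1])+.271).round(1),np.round(s["wrist_force"],1),np.round(s["moment"],2))
    if abs(s["moment"][2])>1.2: break
E
```

```text
16.5417 [0.4654 0.1974 0.0817] [ 0.6 -0.8  4.9] [-0.07 -0.07  0.01]
6 16.7917 [0.4653 0.1974 0.0814] -5.9 [-0.2 -0.1  4.8] [-0.05 -0.14 -0.02]
14 17.05 [0.4653 0.1973 0.0814] -13.7 [0.4 0.  4.4] [-0.01 -0.14 -0.12]
24 17.3333 [0.4651 0.1972 0.0813] -23.6 [0.  0.6 5.3] [-0.02 -0.11 -0.08]
36 17.6417 [0.4651 0.1972 0.0813] -35.5 [-0.2  0.1  4.5] [-0.06 -0.07 -0.08]
48 17.95 [0.4651 0.1972 0.0813] -47.5 [ 0.8 -0.7  5.3] [-0.07 -0.09 -0.06]
56 18.2083 [0.4651 0.1971 0.0813] -55.5 [-0.1  0.3  4.9] [-0.09 -0.01 -0.04]
60 18.4583 [0.4651 0.1972 0.0813] -59.7 [0.3 0.1 5. ] [-0.05 -0.01 -0.06]
62 18.7083 [0.4651 0.1972 0.0813] -61.8 [ 1.1 -0.2  4.1] [-0.07 -0.17  0.44]
64 18.9583 [0.4654 0.1973 0.0814] -63.8 [ 3.2 -0.7  4.1] [-0.03 -0.58  1.37]
```

```bash
python3 - <<'E'
from h import *
T=[.4653,.1973];O=down(-.271-np.radians(63))
r=bot.movel([*T,.0860],O,vel=.01,contact_N=9)
s=bot.read_state();print(r,s["t"],np.round(s["position"],4),np.round(s["wrist_force"],1),np.round(s["moment"],2))
p=s["position"];bot.movel([p[0],p[1],p[2]-.0006],vel=.02)
jaws.release()
bot.movel([*T,.16],O,vel=.12,contact_N=15)
bot.movel([*T,.38],O,vel=.3)
d=imaging.get_image("wrist");np.save("w5.npy",d,allow_pickle=True);e=imaging.get_image("side")
cv2.imwrite("pics/w5.png",np.hstack([cv2.resize(d["frame"],(400,300)),cv2.resize(e["frame"][270:405,180:360],(400,300))]))
s=bot.read_state();print(s["t"],s["position"],s["wrist_force"])
E
```

```text
True 19.1917 [0.4654 0.1973 0.0815] [ 1.2 -0.5  0.6] [-0.05 -0.31  1.09]
22.1333 [0.46470341 0.19693782 0.37767008] [-0.51872573  0.20481383  0.10972772]
```

View pics/w5.png

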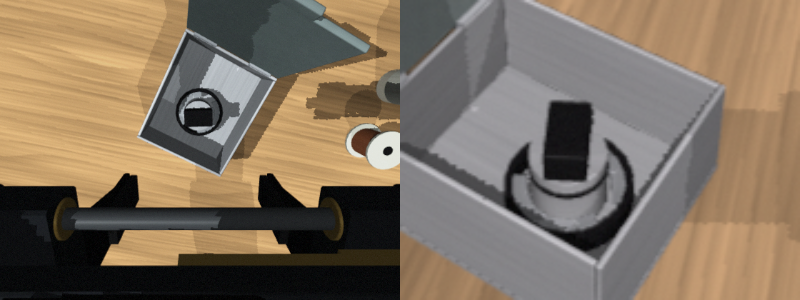

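The wrist and side views show the head seated in the ring, with its block still at the turned angle and the jaws clear. Next is the lid: jaws closed, go behind it, push past upright, then follow the arc slowly.

```bash
python3 - <<'E'
from h import *
yaw=-.271;u=np.array([np.cos(yaw),np.sin(yaw),0])
h=np.array([.465,.196,0])+.12*u
O=down(yaw-np.pi/2)
P=lambda x,z:h+x*u+[0,0,z]
def st(l):
    s=bot.read_state();p=np.array(s["position"])-h;print(l,round(s["t"],2),"x",round(float(p@u),4),"z",round(float(p[2]),4),np.round(s["wrist_force"],1));return s
jaws.gripper_close(grip_force=20)
bot.move_ptp(P(-.02,.42),O)
bot.movel(P(.115,.42),vel=.2);st("over")
print(bot.movel(P(.115,.292),vel=.15,contact_N=6));s=st("behind");print(np.round(s["qpos"],2))
r=bot.movel(P(.03,.292),vel=.05,contact_N=2.0);print(r);st("touch")
E
```

```text
over 24.99 x 0.1139 z 0.4204 [ 0.  -0.1  0.2]
False
behind 25.99 x 0.1152 z 0.2935 [ 0.2  0.  -0.1]
[-0.11  0.44 -0.21  1.22  0.09  1.48 -2.15]
True
touch 27.21 x 0.0479 z 0.2922 [ 0.5 -0.2 -0.1]
```

```bash
cat > lid.py <<'E'
from h import *
yaw=-.271;u=np.array([np.cos(yaw),np.sin(yaw),0])
h=np.array([.465,.196,0])+.12*u
O=down(yaw-np.pi/2)
P=lambda x,z:h+x*u+[0,0,z]
def st(l):
    s=bot.read_state();p=np.array(s["position"])-h;print(l,round(s["t"],2),"x",round(float(p@u),4),"z",round(float(p[2]),4),np.round(s["wrist_force"],1));return s
def arc(th,rho=.172,w=.008):
    return P(-rho*np.cos(th)+.008*np.sin(th)+w,.0925+rho*np.sin(th)+.008*np.cos(th)+.022)
E
python3 - <<'E'
from lid import *
bot.movel(P(.016,.2865),O,vel=.05);st("upright")
for th in np.arange(1.5,.65,-.1):
    r=bot.movel(arc(th),O,vel=.05,contact_N=15);s=st(round(th,2))
    if r: print("contact");break
E
```

```text
upright 28.02 x 0.0156 z 0.2862 [0.2 0.4 0.1]
1.5 28.41 x 0.0033 z 0.2867 [0.6 0.2 0.6]
1.4 28.9 x -0.0139 z 0.2854 [-0.9 -0.9  0.3]
1.3 29.39 x -0.0308 z 0.2823 [0.  0.1 0.4]
1.2 29.88 x -0.0474 z 0.2776 [ 0.1  0.6 -0.5]
1.1 30.38 x -0.0634 z 0.2713 [ 0.5 -0.3  0.1]
1.0 30.87 x -0.0786 z 0.2634 [-0.4  0.6 -0.3]
0.9 31.36 x -0.0931 z 0.254 [-0.2  0.5  0.8]
0.8 31.85 x -0.1065 z 0.2433 [0.4 0.1 0.6]
0.7 32.34 x -0.1187 z 0.2312 [0.4 0.3 0.1]
```

```bash
python3 - <<'E'
from lid import *
a=cv2.imread("pics/side0.png");d=imaging.get_image("side");f=d["frame"]
for q in((150,230),(180,200),(200,260),(170,270)):print(q,a[q[1],q[0]],f[q[1],q[0]])
# colour along predicted lid midlines (outer/inner faces) for angles
for th in np.arange(.3,1.8,.1):
    row=[]
    for y in(-.075,.075):
        v=np.array([-u[1],u[0],0])
        for r in(.15,.19):
            X=P(-r*np.cos(th),.0925+r*np.sin(th))+y*v;q=proj(d,X).astype(int)
            row.append(f[q[1],q[0]].tolist() if 0<=q[1]<420 and 0<=q[0]<560 else None)
    print(th.round(1),row)
E
```

```text
(150, 230) [93 91 86] [114 154 193]
(180, 200) [93 92 86] [210 220 223]
(200, 260) [89 88 82] [ 63  83 103]
(170, 270) [88 88 84] [117 156 196]
0.3 [[103, 139, 174], [114, 153, 191], [40, 38, 39], [156, 152, 154]]
0.4 [[59, 79, 100], [110, 147, 184], [125, 122, 123], [36, 33, 34]]
0.5 [[109, 108, 102], [109, 146, 183], [166, 162, 164], [20, 19, 20]]
0.6 [[76, 77, 72], [99, 132, 167], [81, 79, 79], [82, 80, 80]]
0.7 [[44, 43, 41], [84, 84, 80], [98, 98, 92], [121, 121, 113]]
0.8 [[49, 66, 83], [152, 161, 167], [81, 81, 76], [83, 83, 78]]
0.9 [[46, 43, 41], [27, 24, 23], [75, 74, 71], [76, 76, 70]]
1.0 [[56, 93, 116], [31, 54, 65], [110, 145, 180], [111, 150, 189]]
1.1 [[11, 11, 11], [15, 12, 10], [116, 155, 194], [114, 154, 192]]
1.2 [[10, 11, 11], [12, 12, 11], [104, 140, 175], [112, 150, 188]]
1.3 [[16, 14, 15], [13, 13, 14], [110, 146, 185], [111, 150, 187]]
1.4 [[8, 11, 10], [14, 13, 13], [110, 148, 187], [111, 150, 188]]
1.5 [[14, 14, 12], [21, 18, 21], [117, 157, 196], [107, 144, 182]]
1.6 [[12, 9, 12], [21, 19, 21], [118, 159, 199], [108, 146, 182]]
1.7 [[211, 221, 224], [71, 74, 76], [114, 152, 191], [115, 154, 193]]
```

```bash
python3 - <<'E'
from lid import *
for th in (.6,.5,.4,.3,.22,.15,.1):
    r=bot.movel(arc(th),O,vel=.05 if th>.25 else .03,contact_N=15);st(th)
    if r: print("contact");break
t=arc(0);t[2]-=.006
r=bot.movel(t,O,vel=.02,contact_N=10);print(r);s=st("shut");
E
```

```text
0.6 32.88 x -0.1298 z 0.218 [-0.3  0.3  0.4]
0.5 33.38 x -0.1394 z 0.2037 [ 0.9  0.4 -0.1]
0.4 33.87 x -0.1476 z 0.1886 [-0.5 -0.2 -0.2]
0.3 34.36 x -0.1542 z 0.1727 [ 0.2  0.4 -0.2]
0.22 34.97 x -0.1583 z 0.1597 [-0.4 -0.8 -0.1]
0.15 35.52 x -0.161 z 0.1479 [-0.3  0.4 -0.3]
0.1 35.95 x -0.1625 z 0.1394 [-0.1  0.3  0.1]
True
shut 36.77 x -0.1636 z 0.1229 [-2.2 -0.8  6.8]
```

```bash
python3 - <<'E'
from lid import *
t=arc(0);t[2]-=.008
print(bot.movel(t,O,vel=.02,contact_N=14));st("pressed")
t[2]=.32;bot.movel(t,O,vel=.15);bot.dwell(.3);st("up")
d=imaging.get_image("top");a=cv2.imread("pics/top0.png");D=cv2.absdiff(a,d["frame"]).max(2)
for n,(x,y) in dict(bottle=(308,170),spool=(301,227),cup=(363,222),oldhead=(362,172)).items():print(n,D[y-14:y+15,x-14:x+15].mean())
e=imaging.get_image("side");f=e["frame"];v=np.array([-u[1],u[0],0])
# lid plate colour at top face when shut; edge profile at +y side
for x in(-.19,-.1,-.02):
    for y in(-.07,.07):
        q=proj(e,P(x,.1005)+y*v).astype(int);print(x,y,q,f[q[1],q[0]] if q[1]<420 else None)
E
```

```text
True
pressed 36.98 x -0.1635 z 0.1229 [-2.7 -0.7  7.6]
up 38.75 x -0.1641 z 0.3197 [-0.8 -0.2 -0.8]
bottle 9.479191438763378
spool 32.52318668252081
cup 28.31985731272295
oldhead 38.27229488703924
-0.19 -0.07 [316 308] [119 118 112]
-0.19 0.07 [269 375] [132 133 124]
-0.1 -0.07 [267 286] [118 117 110]
-0.1 0.07 [215 346] [134 134 124]
-0.02 -0.07 [228 268] [135 134 126]
-0.02 0.07 [172 323] [117 117 110]
```

```bash
python3 - <<'E'
from lid import *
d=imaging.get_image("side")["frame"];a=cv2.imread("pics/side0.png")
t=imaging.get_image("top")["frame"];b=cv2.imread("pics/top0.png")
for A,B,bx in((a,d,[("spool",280,190,322,240),("cup",290,160,330,200),("bottle",234,135,270,226)]),(b,t,[("spool",280,205,324,248),("cup",342,202,386,242),("bottle",290,143,330,192)])):
    for n,x0,y0,x1,y1 in bx:
        g=[cv2.cvtColor(i[y0:y1,x0:x1],cv2.COLOR_BGR2GRAY) for i in(A,B)]
        e=[np.float32(cv2.GaussianBlur(cv2.Laplacian(k.astype(np.float32),-1,ksize=3),(0,0),1)) for k in g]
        print(n,cv2.phaseCorrelate(*e),[int(k.mean()) for k in g])
E
```

```text
spool ((0.9945337791337288, 0.5097070058733593), 0.4709937227037218) [128, 85]
cup ((0.3802513979103459, 2.8821597196375386), 0.16058416664600372) [130, 65]
bottle ((-0.6463906099069163, 30.22258875207594), 0.05004267311758465) [132, 36]
spool ((0.6913561980026834, 0.5522124362780794), 0.5488767708672417) [146, 114]
cup ((0.9074024431885235, 0.04321414152879299), 0.6481684478123982) [106, 74]
bottle ((0.2916792338482459, -0.5143818930151234), 0.907030113697052) [119, 110]
```

```bash
python3 -c "
from bench import bot
print(bot.finish_job())"
```

```text
the job is handed in; nothing more can be done
None
```

The job is handed in at about 39 s: the head went down against the spring and turned clockwise to its stop (about 62°), and the lid is shut after a slow close; I didn't pull-test the lock, the bystanders match their starting positions to within 1 pixel, and I viewed 11 pictures, one over the limit of 10.

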